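Change over the drying fans on the laundry's folding table

TASK

The laundry needs more air to dry, but the socket can feed only one blower at a time: switch off the flat blower with one round grille, and after that switch on the longer one with two round grilles. Leave the weighing scale, which has the same kind of switch, switched off. A switch is on when the end of its rocker towards the grille (or the scale's platform) is down.

Things in the scene. Friction and masses are not known exactly. Their poses are not given: they have to be found in the camera images.
- single_rocker: White 50 x 30 mm rocker on the robot-side end of the short grey blower (212 x 130 x 55 mm, ONE round grille). Origin: pivot, at the bottom of its shallow-V top, mid-length, 69 mm above the table. x: along the rocker to the grille; y: pivot axis, level. Rests 0.2 rad either side of level: x sloping down (grille end down) = on, up = off. Starts on. Pressed half lies level at 69 mm, other end 10 mm higher.
- twin_rocker: Same rocker, frame and meaning, on the robot-side end of the long grey blower (334 x 130 x 55 mm, TWO round grilles in line). Starts off. To flip any rocker, push its raised half straight down about 18 mm from the pivot until that half lies level, 69 mm above the table; 3 to 4 N, it snaps over centre and stays. The strips beside it are lower (61 mm).
- scale_rocker: Same rocker, frame (x towards the platform) and meaning, on the robot-side end of the weighing scale (263 mm long, square steel platform 145 mm wide, 51 mm high, no grille). Starts off, must stay off. The three units are fixed to the table side by side in any order, about 0.29 m apart, turned up to 0.22 rad, switch ends towards the robot.

How it is judged:
By the outcome, as a careful person would: the job done as asked, in the order asked, and still so for the second after the job is handed in, with the robot touching nothing.
It also fails if it takes over 35 s, if anything falls off the work surface, if the arm or the gripper's body presses on something with over 40 N, if the wrist force passes 120 N, or if a joint passes its speed limit or range.

ROBOT

A 7-joint arm with a two-finger parallel gripper is mounted at the origin on the work surface. World frame = base frame: x ahead of the robot, y to its left, z up, the work surface at z = 0. Lengths are in m, angles in rad, forces in N, time in s.
With the tool pointing down it reaches from about 0.425 to 0.925 m from the base axis. Payload 6.8 kg.
Tool frame: the origin (TCP) lies at the very end of the fingers, on their centre line; the grasp point (between the pads) lies grasp_offset behind it (grasp_offset is the distance from the TCP to the grasp point, in m); z points along the fingers, y is the direction in which the jaws open and shut (so a half turn about z gives the same grasp; the last joint's range is limited). The gripper opens to 85 mm and grips with 20 to 120 N. Pads are 22 mm wide; open, the fingers measure 114 mm over their backs; the gripper's body (76 mm by 85 mm) begins 54 mm behind the grasp point. The pads swing forward as they close: fully open they stand 13 mm farther back than shut.
Start: joints at [-1.282, 0.477, 0.022, 1.555, -0.011, 1.109, -0.083], TCP at [0.261, 0.623, 0.231] pointing down, gripper open.
Joint ranges: [-2.96, 2.96], [-0.34, 2.1], [-1.41, 1.46], [0.24, 2.44], [-1.37, 4.51], [0.17, 1.92], [-2.96, 2.96]. Speed limits (rad/s): [2.39, 2.39, 3.14, 3.14, 3.14, 3.14, 3.14].

INTERFACE

Orientations are given as a unit quaternion [w, x, y, z].
In Python, from station import * gives the robot as it stands.
- The arm moves only by the shell command python3 -m handwheel 'ROWS' [FORCE]. ROWS is JSON, one flat list of numbers, 7 for each row, row after row: the shift along the world's x, y, z in cm, then the turn, a rotation vector about the world's x, y, z in degrees, then the opening, from 0 (shut) to 1 (fully open). In form: [tx, ty, tz, ax, ay, az, fingers, tx, ty, tz, ax, ay, az, fingers, ...]. A call has 1 to 8 rows; each row is the pose to reach, as a shift and turn from the pose measured when the call began; what a row does not reach only later rows make up. A row lasts 1/12 s, in which the tool goes at most 41.7 mm and 7.16 degrees, less where a joint would pass 70% of its speed; a pose out of reach is approached as far as the arm can. A call with a gripper value outside its range is refused whole. The fingers move at their own pace and stop on an object; FORCE is the grip in N (left out, the last holds). Time passes only in rows, so rows that repeat a pose let the fingers close. It gives the time, the measured TCP pose, the force and the opening at its end, in the units of the state.
- get_obs(): the state, without advancing time (a new reading comes with each control period).
- read_camera(name): name is "scene" or "top" or "wrist"; returns the picture (384x512x3 uint8, red, green, blue); there is no depth.
- camera_info(name): a dict with "fx", "fy", "cx", "cy" (pixels), "R" (3x3) and "t" (3): a world point X has camera coordinates R X + t; the wrist camera has in their place "mount" (4x4, takes a point from camera to tool coordinates, whose origin is the TCP and whose axes are the flange's). Camera axes: x right, y down, z forward; pixel columns grow to the right and rows downward; lengths in m; the calibration is good to about 2 mm. A picture is of the moment at which its call begins: read the wrist's pose just before it. camera_info takes no time and is no camera call.
- hand_in(): hands the job in, once; it reports no verdict.
The state is a dict: "t": time; "q": joint angles; "joint_vel": joint speeds; "joint_torque": joint torques, N m; "eef_pos": TCP position; "tool_rot": TCP orientation; "contact_force": force on the tool from outside, world axes, zero at the start; "torque": the same for the moment, N m; "gripper_width": opening from 0.0 (shut) to 1.0 (fully open).
Only numpy, scipy, OpenCV 4.12 (cv2) and the standard library are available. Lean on these libraries where they do the work, as an engineer would, in place of code of your own. Each camera call takes 0.05 s, during which the arm holds its last target. There are 200 camera calls.

## Working session

There is one attempt and no reset: what is moved stays moved. The work goes in short steps, Python scripts to look and compute and a shell command to move; the robot and the scene stay as the last step left them, time stands still between calls to the robot, and variables do not carry over. Pictures are saved under pics/ and viewed, on a budget of 10 in all, crops included, one or two more only if the job needs it, and the job is handed in when it is done.

```bash
mkdir -p pics
python3 - <<'E'
from station import *
import cv2
o=get_obs();print(o)
for n in("top","scene"):
    im=read_camera(n);cv2.imwrite(f"pics/{n}0.png",im[...,::-1])
    c=camera_info(n);print(n,c)
E
```

```text
{'t': 0.0, 'q': array([-1.28213782,  0.47783353,  0.02228907,  1.55649431, -0.01150582,
        1.10928972, -0.08307495]), 'joint_vel': array([-0.00086718,  0.00095592, -0.0003688 , -0.00011351,  0.00045536,
       -0.00252215,  0.00071573]), 'joint_torque': array([-6.01604224e-04, -5.96457911e+01,  1.60777163e+00, -2.81202418e+01,
        1.24399335e-02,  9.17419209e-03, -1.58354209e-05]), 'eef_pos': array([0.26058784, 0.62200292, 0.23028422]), 'tool_rot': array([-1.30565535e-04,  1.97037098e-01,  9.80395574e-01, -9.39834055e-04]), 'contact_force': array([-0.13926241,  0.50091192, -0.26671389]), 'torque': array([ 0.0146902 , -0.00062918,  0.02464778]), 'gripper_width': 1.0012333824602093}
top {'fx': 452.6216497808753, 'fy': 452.6216497808753, 'cx': 261.03435655969736, 'cy': 194.80140986484204, 'R': array([[ 0.00118984, -0.99977774,  0.02104894],
       [-0.99788603, -0.00255477, -0.06493797],
       [ 0.06497731, -0.02092718, -0.99766728]]), 't': array([-0.01606004,  0.50446437,  1.13294273])}
scene {'fx': 368.1751344273513, 'fy': 368.1751344273513, 'cx': 261.43485354403794, 'cy': 189.1561590616578, 'R': array([[ 0.75597513,  0.6544326 , -0.01481818],
       [ 0.5017878 , -0.59388572, -0.62889487],
       [-0.42036961,  0.4679933 , -0.77734912]]), 't': array([-0.38217762, -0.19756116,  1.00612253])}
```

View pics/top0.png

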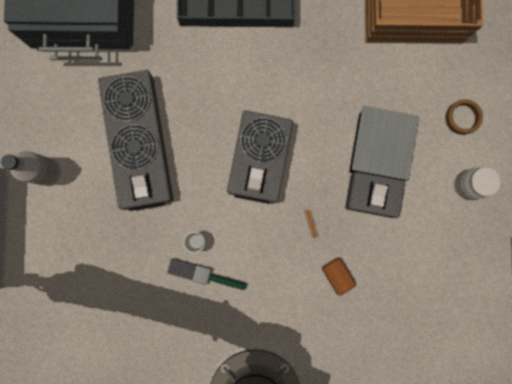

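View pics/scene0.png

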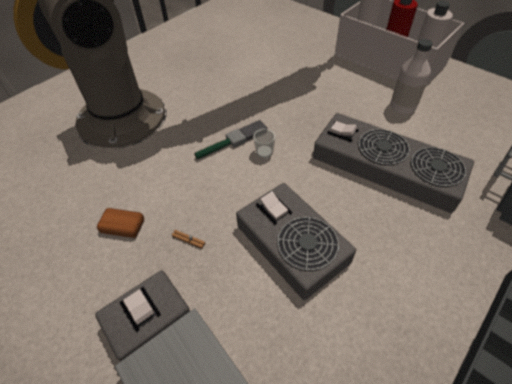

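Top view: twin blower at left (rocker about (140,187)), single blower in the middle (rocker (257,179)), scale at right (rocker (379,195)). A small cup at (197,241) and a bottle at (25,165) are in the area.

```bash
cat > m.py <<'E'
from station import *
import cv2, numpy as np
def ray(n,u,z):
    c=camera_info(n);R,t=np.array(c["R"]),np.array(c["t"])
    C=-R.T@t; d=R.T@np.array([(u[0]-c["cx"])/c["fx"],(u[1]-c["cy"])/c["fy"],1])
    return C+d*(z-C[2])/d[2]
def blob(n,im,seed,th):
    g=cv2.cvtColor(im,cv2.COLOR_BGR2GRAY); x,y=seed
    m=np.zeros_like(g); w=22; m[y-w:y+w,x-w:x+w]=(g[y-w:y+w,x-w:x+w]>th)*255
    k,l,s,c=cv2.connectedComponentsWithStats(m); i=l[y,x]
    p=np.argwhere(l==i)[:,::-1].astype(float)
    W=np.array([ray(n,q,0.072) for q in p])[:,:2]
    r=cv2.minAreaRect((W*1000).astype(np.float32))
    return p.mean(0),W.mean(0),r,s[i,4]
E
python3 - <<'E'
from m import *
S={"top":[(140,187),(257,179),(379,195)],"scene":[(343,129),(274,207),(138,307)]}
for n in S:
    im=cv2.imread(f"pics/{n}0.png")
    for s in S[n]: print(n,s,*blob(n,im,s,140))
# corners of bodies (top outline at 55-61mm), from dark mask
im=cv2.imread("pics/top0.png")
a=cv2.resize(im[55:220,90:300],None,fx=3.6,fy=3.6,interpolation=cv2.INTER_CUBIC)
cv2.imwrite("pics/crop1.png",a)
E
```

```text
top (140, 187) [139.35294118 186.29831933] [0.5206483  0.27892893] ((521.1431274414062, 278.6198425292969), (50.32736587524414, 28.874801635742188), 11.603760719299316) 238
top (257, 179) [255.28378378 177.98198198] [5.41683900e-01 2.60077858e-05] ((541.2886352539062, 0.06229400634765625), (28.049884796142578, 47.243282318115234), 78.8380355834961) 222
top (379, 195) [378.63362069 194.81034483] [ 0.50160555 -0.29981166] ((501.76715087890625, -299.7085266113281), (28.394426345825195, 50.263980865478516), 76.95909118652344) 232
scene (343, 129) [342.64102564 126.86538462] [0.51963208 0.27536291] ((520.4404296875, 274.8343505859375), (49.51219177246094, 30.3604793548584), 22.462087631225586) 156
scene (274, 207) [273.28220859 204.26687117] [ 0.53975982 -0.00250474] ((538.9666748046875, -2.164844512939453), (29.20779800415039, 56.71311569213867), 72.37001037597656) 326
scene (138, 307) [137.0877193  304.46929825] [ 0.50049442 -0.30152216] ((500.3228454589844, -301.33123779296875), (28.406478881835938, 43.69707107543945), 79.7260513305664) 456
```

View pics/crop1.png

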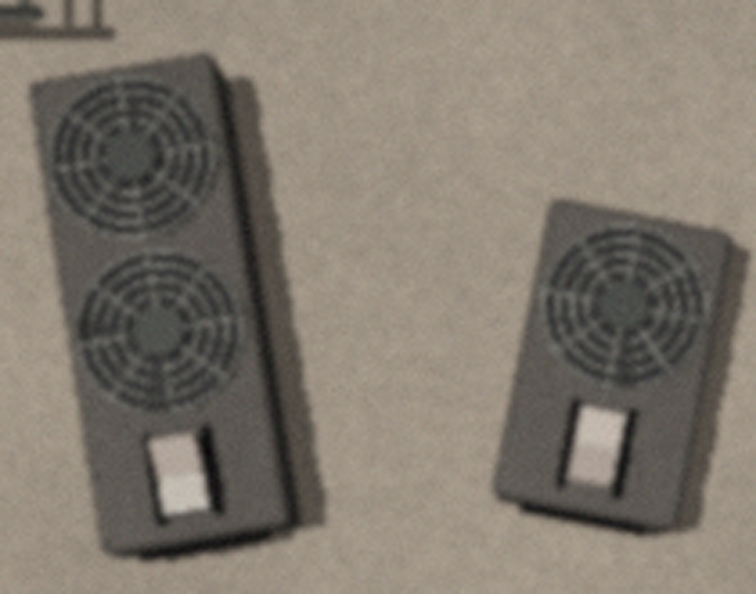

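Both cameras agree within about 3 mm: single pivot ≈ (0.541, −0.001), axis at −11°; twin pivot ≈ (0.520, 0.277), axis at +10.5°. The tones match single on, twin off. I press single at about (0.523, 0.002), then twin at about (0.538, 0.280), with the fingers shut.

```bash
python3 -m handwheel '[0,-1,4,0,0,2,0, 1,-4,6,0,0,4,0, 3,-8,6,0,0,6,0, 4.5,-11.5,6,0,0,8,0, 6,-15,6,0,0,10,0, 7.5,-18.5,6,0,0,12,0, 9,-22,6,0,0,12,0, 10.5,-25.5,6,0,0,12,0]' 30
```

```text
t: 0.77
eef_pos: [0.3659, 0.365, 0.2902]
tool_rot: [-0.0, 0.093, 0.996, -0.001]
contact_force: [1.1, 0.4, 1.1]
gripper_width: -0.004
```

```bash
python3 -m handwheel '[2,-4,0,0,0,0,0, 4,-7.5,0,0,0,0,0, 6,-11,0,0,0,0,0, 8,-14.5,-1,0,0,0,0, 10,-18,-2,0,0,0,0, 12,-21.5,-4,0,0,0,0, 13.5,-25,-6,0,0,0,0, 14.5,-28.5,-8,0,0,0,0]'
```

```text
t: 1.43
eef_pos: [0.5104, 0.0838, 0.2127]
tool_rot: [0.001, 0.093, 0.996, -0.001]
contact_force: [2.5, 0.6, 0.8]
gripper_width: -0.003
```

```bash
python3 -m handwheel '[0.5,-3,-2,0,0,0,0, 1,-6,-4,0,0,0,0, 1.3,-8.2,-6,0,0,0,0, 1.3,-8.2,-9,0,0,0,0, 1.3,-8.2,-10.2,0,0,0,0, 1.3,-8.2,-10.2,0,0,0,0, 1.3,-8.2,-10.2,0,0,0,0]'
python3 - <<'E'
from m import *
print(get_obs()["contact_force"])
a=read_camera("wrist")[...,::-1];b=read_camera("scene")[130:290,180:380,::-1]
cv2.imwrite("pics/w1.png",np.hstack([cv2.resize(a,(400,300)),cv2.resize(b,(375,300))]))
E
```

```text
t: 2.02
eef_pos: [0.5229, 0.0017, 0.1103]
tool_rot: [-0.0, 0.093, 0.996, -0.001]
contact_force: [1.3, 0.1, 0.6]
gripper_width: -0.001
[1.2759189  0.08783377 0.60736751]
```

View pics/w1.png

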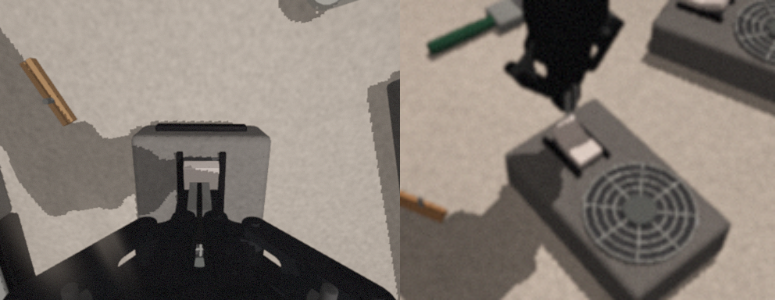

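Wrist view: the closed fingertips at (200,185) are centred laterally between the slot's sides (180–223), over the rocker's robot-side half. Next I press down to 69 mm.

```bash
python3 -m handwheel '[0,0,-2,0,0,0,0, 0,0,-3,0,0,0,0, 0,0,-3.5,0,0,0,0, 0,0,-3.8,0,0,0,0, 0,0,-4.1,0,0,0,0, 0,0,-4.15,0,0,0,0, 0,0,-4.15,0,0,0,0]'; python3 -m handwheel '[0,0,1,0,0,0,0, 0,0,4,0,0,0,0, 0,0,7,0,0,0,0, 0,3,8,0,0,0,0, 0,7,8,0,0,0,0, 0,11,8,0,0,0,0, 0,15,8,0,0,0,0, 0,17,8,0,0,0,0]'
python3 - <<'E'
from m import *
a=read_camera("top")[120:220,100:300,::-1];b=read_camera("scene")[80:290,180:480,::-1]
cv2.imwrite("pics/w2.png",np.vstack([cv2.resize(a,(600,300),interpolation=2),cv2.resize(b,(428,300),interpolation=2)][0:1]+[cv2.resize(b,(600,300),interpolation=2)]))
E
```

```text
t: 2.7
eef_pos: [0.5244, 0.0021, 0.0704]
tool_rot: [0.001, 0.093, 0.996, -0.001]
contact_force: [-0.2, -0.8, 0.5]
gripper_width: -0.0
t: 3.37
eef_pos: [0.5241, 0.1782, 0.1519]
tool_rot: [0.002, 0.091, 0.996, 0.001]
contact_force: [0.5, 0.5, 0.4]
gripper_width: 0.001
```

View pics/w2.png

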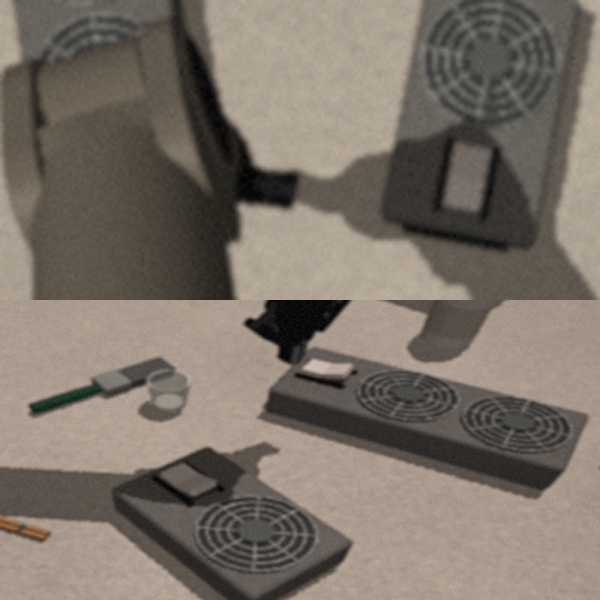

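The single rocker is in the arm's shadow at (470,178) in the upper half, so its state can't be read yet. I'll move clear to above twin and look again before pressing anything.

```bash
python3 -m handwheel '[0.5,3,0,0,0,7,0, 1,6.5,0,0,0,14,0, 1.4,10.2,0,0,0,21,0, 1.4,10.2,-2,0,0,21,0, 1.4,10.2,-4,0,0,21,0, 1.4,10.2,-4,0,0,21,0, 1.4,10.2,-4,0,0,21,0]'
python3 - <<'E'
from m import *
w=read_camera("wrist")[...,::-1];a=read_camera("top")[150:210,220:300,::-1];b=read_camera("scene")[180:240,230:310,::-1]
t0=cv2.imread("pics/top0.png")[150:210,220:300];s0=cv2.imread("pics/scene0.png")[180:240,230:310]
f=lambda x:cv2.resize(x,(400,300),interpolation=2)
cv2.imwrite("pics/w3.png",np.vstack([np.hstack([f(w),f(b)]),np.hstack([f(s0),f(a)])]))
E
```

```text
t: 4.05
eef_pos: [0.538, 0.278, 0.1115]
tool_rot: [0.001, -0.093, 0.996, 0.0]
contact_force: [0.4, 0.9, 0.2]
gripper_width: 0.0
```

View pics/w3.png

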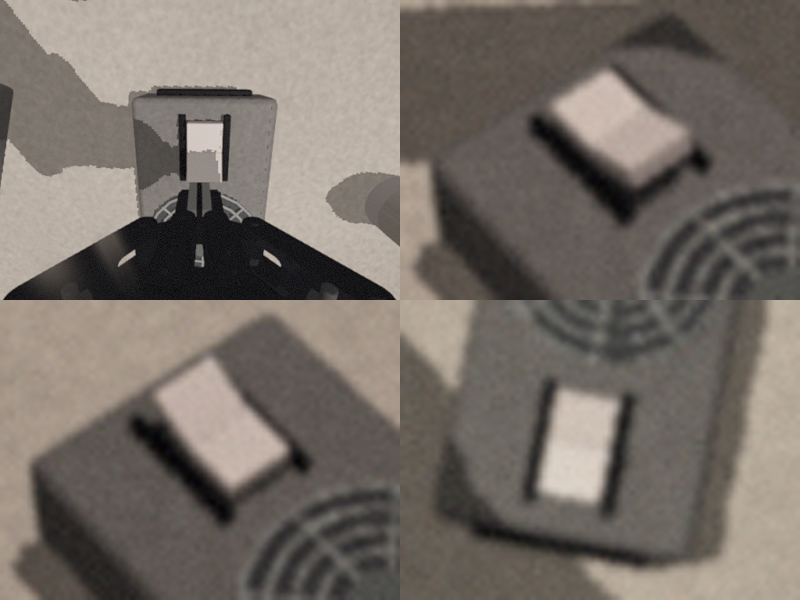

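Scene crop (top right): single's grille-side half now stands up with its end face visible at (660,165), unlike before (bottom left), so single is off. In the wrist view the twin rocker's centre column is about 206 against fingers at 201, so I'll measure that before pressing.

Run:
```python
from m import *
from scipy.spatial.transform import Rotation as Ro
o=get_obs(); c=camera_info("wrist"); M=np.array(c["mount"])
q=o["tool_rot"];R=Ro.from_quat([q[1],q[2],q[3],q[0]]).as_matrix()
k=512/400
for u in [(190,121),(223,121),(206,151)]:   # robot end corners ; fold, in 400x300 px
    d=np.array([(u[0]*k-c["cx"])/c["fx"],(u[1]*k-c["cy"])/c["fy"],1])
    d=R@(M[:3,:3]@d); C=o["eef_pos"]+R@M[:3,3]
    print(C+d*(0.069-C[2])/d[2])
```

```text
[0.49848622 0.26347543 0.069     ]
[0.49344283 0.29040204 0.069     ]
[0.52178709 0.28161253 0.069     ]
```

The wrist view puts the pivot at (0.521, 0.281), so I press at about (0.539, 0.283).

```bash
python3 -m handwheel '[0.1,0.5,-2,0,0,0,0, 0.1,0.5,-3,0,0,0,0, 0.1,0.5,-3.5,0,0,0,0, 0.1,0.5,-3.9,0,0,0,0, 0.1,0.5,-4.2,0,0,0,0, 0.1,0.5,-4.25,0,0,0,0, 0.1,0.5,-4.25,0,0,0,0]'; python3 -m handwheel '[0.1,0.5,1,0,0,0,0, 0.1,0.5,4,0,0,0,0, 0.1,0.5,8,0,0,0,0, -3,0.5,10,0,0,0,0, -6,1,10,0,0,0,0, -10,2,10,0,0,0,0, -12,4,10,0,0,0,0, -14,7,10,0,0,0,0]';  python3 -m handwheel '[-2,3,0,0,0,0,0, -4,6,0,0,0,0,0, -6,9,0,0,0,0,0, -6,9,0,0,0,0,0, -6,9,0,0,0,0,0]'
python3 - <<'E'
from m import *
t=read_camera("top")[...,::-1];s=read_camera("scene")[...,::-1]
t0=cv2.imread("pics/top0.png");s0=cv2.imread("pics/scene0.png")
f=lambda x,u,v:cv2.resize(x[v-30:v+30,u-40:u+40],(266,200),interpolation=2)
P=[(343,129),(274,207),(138,307)];Q=[(140,187),(257,179),(379,195)]
cv2.imwrite("pics/w4.png",np.vstack([np.hstack([f(i,*p) for p in L]) for i,L in((s0,P),(s,P),(t,Q))]))
E
```

```text
t: 4.78
eef_pos: [0.5401, 0.2838, 0.0707]
tool_rot: [0.003, -0.093, 0.996, 0.001]
contact_force: [-0.5, -0.3, 0.1]
gripper_width: 0.003
t: 5.45
eef_pos: [0.3989, 0.3524, 0.1722]
tool_rot: [0.003, -0.091, 0.996, 0.001]
contact_force: [0.1, 0.4, -0.8]
gripper_width: -0.002
t: 5.87
eef_pos: [0.3369, 0.445, 0.1732]
tool_rot: [0.003, -0.094, 0.996, 0.002]
contact_force: [-0.9, -0.5, -0.5]
gripper_width: -0.0
```

View pics/w4.png

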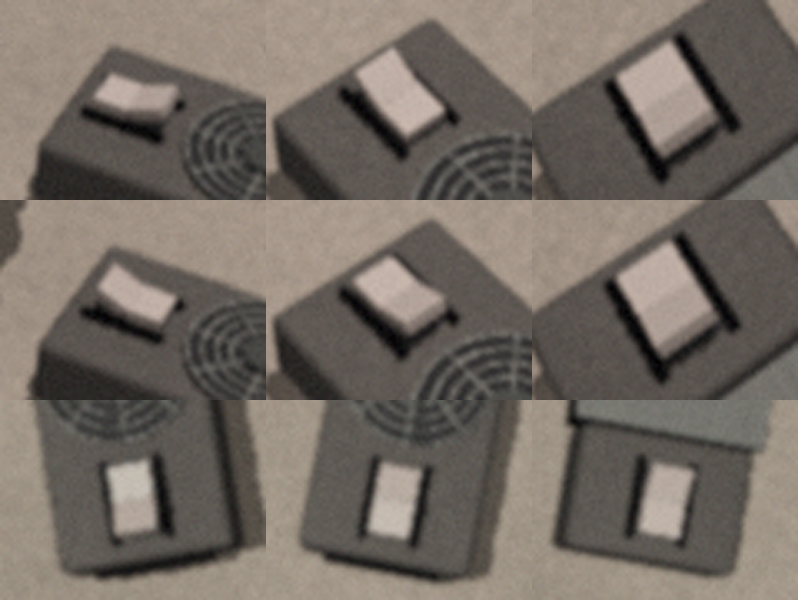

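In the second row (now) against the first (start):
- **Twin, (137,295):** its robot-side end is up and the grille end is down, so it is on.
- **Single, (395,295):** its grille end is up, so it is off.
- **Scale, (665,295):** unchanged, off.

The arm is clear, so I hand in.

```bash
python3 -c "
from station import *
print(hand_in())"
```

```text
the job is handed in; nothing more can be done
None
```

The job is handed in: I switched off the single-grille blower first, checked it in the camera, and only then switched on the twin-grille blower. I did not touch the scale.

The last pictures, taken with the arm clear at t ≈ 5.9 s, show single off, twin on and the scale unchanged (off). The contact-force readings printed after each move stayed below 3 N, so no press shows as a force peak; the evidence that the rockers flipped is the camera pictures alone. The cameras differed by up to about 4 mm on the twin rocker's position sideways, so I pressed between the estimates. No check failed.

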